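# Open the child-resistant spent-cell canister

### The arm

A 6-joint arm with a two-finger parallel gripper is mounted at the origin on the work surface. World frame = base frame: x ahead of the robot, y to its left, z up, the work surface at z = 0. Lengths are in m, angles in rad, forces in N, time in s.
With the tool pointing down it reaches from about 0.25 to 0.8 m from the base axis. Payload 8.5 kg.
Tool frame: the origin (TCP) lies on the centre line of the jaws, within the pads' length; the fingertips stand 17 mm ahead of it and the grasp point (between the pads) lies 2 mm behind it (tcp_to_tips is the distance from the TCP to the fingertips, in m); x points along the fingers, y is the direction in which the jaws open and shut, and the axes are right-handed (so a half turn about x gives the same grasp; the last joint's range is limited). The gripper opens to 85 mm and grips with 20 to 120 N. Pads are 22 mm wide; open, the fingers measure 114 mm over their backs; the gripper's body (76 mm by 85 mm) begins 54 mm behind the grasp point. The pads swing forward as they close: fully open they stand 13 mm farther back than shut.
Start: joints at [1.117, 0.238, -0.013, 1.319, 0, 1.571], TCP at [0.23, 0.472, 0.226] pointing down, gripper open.
Joint ranges: [-2.66, 2.66], [-1.03, 1.9], [-1.14, 1.46], [-1.82, 2.27], [-1.45, 1.34], [-3.14, 3.14]. Speed limits (rad/s): [2.22, 2.22, 2.79, 3.14, 3.14, 3.14].

### API

Orientations are given as a unit quaternion [w, x, y, z].
In Python, from station import * gives the robot as it stands.
- The arm moves only by the tool move_arm, never from a script. Its argument "steps" is a list of rows, each an object with "xyz": the shift along the tool's x, y, z in cm, a list of three; "delta_rot": the turn, a rotation vector about the tool's x, y, z in rad, a list of three; "gripper": the opening, from -1 (shut) to 1 (fully open), so that 0 is half open. In form: [{"xyz": [x, y, z], "delta_rot": [ax, ay, az], "gripper": gripper}, ...]. A call has 1 to 5 rows; each row shifts and turns the commanded pose from where the row before left it, along the tool's axes as they then stand; what a row does not reach is not made up. A row lasts 1/12 s, in which the tool goes at most 41.7 mm and 7.16 degrees, less where a joint would pass 70% of its speed; a pose out of reach is approached as far as the arm can. A call with a gripper value outside its range is refused whole. The fingers move at their own pace and stop on an object; "grip_force" is the grip in N (left out, the last holds). Time passes only in rows, so rows that do not move let the fingers close. It gives the time, the measured TCP pose, the force and the opening at its end, in the units of the state.
- observe(): the state, without advancing time (a new reading comes with each control period).
- snapshot(name): name is "side" or "top"; returns the picture (480x640x3 uint8, red, green, blue); there is no depth.
- camera_info(name): a dict with "fx", "fy", "cx", "cy" (pixels), "R" (3x3) and "t" (3): a world point X has camera coordinates R X + t. Camera axes: x right, y down, z forward; pixel columns grow to the right and rows downward; lengths in m; the calibration is good to about 2 mm. A picture is of the moment at which its call begins. camera_info takes no time and is no camera call.
- sign_off(): hands the job in, once; it reports no verdict.
The state is a dict: "t": time; "qpos": joint angles; "joint_vel": joint speeds; "joint_torque": joint torques, N m; "position": TCP position; "tool_rot": TCP orientation; "contact_force": force on the tool from outside, world axes, zero at the start; "moment": the same for the moment, N m; "opening": finger opening in m.
Only numpy, scipy, OpenCV 4.12 (cv2) and the standard library are available. Lean on these libraries where they do the work, as an engineer would, in place of code of your own. Each camera call takes 0.05 s, during which the arm holds its last target. There are 200 camera calls.

### The job

Open the spent-cell canister that leans in its stand: press its blue child-resistant cap down along its own axis, and while it is down turn it anticlockwise past the ratchet until it is free. Lift it off and set it gently, without dropping it, wing side up inside the aluminium tray, then let go; leave the other things on the counter where they are.

Things in the scene. Friction and masses are not known exactly. Their poses are not given: they have to be found in the camera images.
- cap: Blue plastic cap, about 0.09 kg, open below. Origin: centre of the skirt's lower edge; z: its axis, out through the top; x: along the grip wing. Round skirt 66 mm in diameter, 24 mm high; flat deck on it, upper face 29 mm above the origin; on the deck the grip wing, 56 mm long (x), 16 mm thick (y), from 29 to 58 mm above the origin. Starts locked on the canister, its axis 28 degrees from vertical.
- seat (a point): Fixed point of the canister: where the cap's origin is while locked; z: the canister's axis, 28 degrees from vertical, leaning to the stand's -x side; x: the wing's direction while locked. Pressed over 6 mm (8 is good, 10 bottoms) and kept down, the cap turns anticlockwise seen from outside (positive about z) by 65 degrees: free from 59, stop at 70. Then it lifts off along z, clear of the neck after 20 mm.
- collar (a joint): Grey sprung collar under the cap's skirt, sliding along the canister's axis, in m: 0 with the cap locked, negative while the cap is pressed down, at most +0.003 once the cap is free or off. It pushes the cap up with about 4 N when locked and 0.8 N more per mm pressed (about 10 N at 8 mm).
- stand: Grey steel stand, fixed, foot 190 x 120 mm (x, y) from -85 to +105 mm in x, holding the leaning canister. Origin on the counter, z up. The canister is white with a yellow band, 80 mm in diameter, 120 mm long below a 41 mm wide neck. The locked cap's origin is 9 mm to -x of the stand's origin, 161 mm above the counter.
- tray_in (a point): Pale aluminium tray, fixed, square, 150 mm outside, 14 mm high with 4 mm walls and floor. This point is the centre of its inner floor, 4 mm above the counter; x and y along its sides.
- charger: Small grey steel screwdriver charger with a red rocker switch and an orange screwdriver standing in it, fixed, 130 x 110 mm, 228 mm high with the screwdriver; bystander. Origin at the centre of its underside.
- casing1: Brushed steel drum lug casing, loose bystander, 74 x 28 x 26 mm (x, y, z). Origin at the centre of its underside.
- casing2: Brushed steel drum lug casing, loose bystander, 74 x 28 x 26 mm (x, y, z). Origin at the centre of its underside.
- casing3: Brushed steel drum lug casing, loose bystander, 74 x 28 x 26 mm (x, y, z). Origin at the centre of its underside.
- casing4: Brushed steel drum lug casing, loose bystander, 74 x 28 x 26 mm (x, y, z). Origin at the centre of its underside.
- insert: White nylon insert standing upright, loose bystander, 34 mm in diameter, 62 mm high. Origin at the centre of its underside.
- rod: Brass tension rod, loose bystander, 120 mm long (x), 14 mm square ends. Origin under its middle.
- clamp: Chrome bracket clamp, loose bystander, 75 x 40 mm, 71 mm high (x, y, z). Origin at the centre of its underside.
Not all that is in view belongs to the job. Of the things shaped like the part that bears tray_in, the aluminium one is meant.

How it is judged:
On the way, in this order (a step that is already met when the one before it is completed fails the run):
1. the cap is pressed down at least 5 mm while still at its locked angle (z of cap in the frame of seat below -0.005 m and angle between the x axis of cap and the x axis of seat, either way round below 0.35 rad), for 0.05 s.
2. the cap has been turned at least 54 degrees from its locked angle while still on the neck (angle between the x axis of cap and the x axis of seat, either way round above 0.95 rad and z of cap in the frame of seat below 0.008 m and distance between cap and seat below 0.015 m), for 0.05 s.
3. the cap is lifted clear of the neck (distance between cap and seat above 0.03 m), for 0.1 s.
4. the cap is lowered to within 8 mm of the tray's floor while still held by the fingers (z of cap in the frame of tray_in below 0.008 m and horizontal distance between cap and tray_in below 0.06 m and contact force between the fingers and cap above 0.5 N), for 0.05 s.
At the end, for the whole second after the job is handed in: The cap rests at rest, wing side up (its axis within 0.1 rad of vertical), flat on the tray's floor (origin within 5 mm of it), wholly inside the tray's walls (its centre within 41 mm of the tray's centre along each side), released (z of cap in the frame of tray_in between -0.004 and 0.005 m and x of cap in the frame of tray_in between -0.041 and 0.041 m and y of cap in the frame of tray_in between -0.041 and 0.041 m and angle between cap's own z axis and vertical below 0.1 rad and linear speed of cap below 0.02 m/s and angular speed of cap below 0.2 rad/s); the robot touches nothing.
It fails at once if a lug casing is moved more than 25 mm (distance of any of casing1, casing2, casing3, casing4 from where it was at the start of the episode above 0.025 m).
It fails at once if the nylon insert, brass rod or bracket clamp is moved more than 25 mm (distance of any of insert, rod, clamp from where it was at the start of the episode above 0.025 m).
It also fails if it takes over 45 s, if anything falls off the work surface, if the arm or the gripper's body presses on something with over 40 N, if the wrist force passes 120 N, or if a joint passes its speed limit or range.

## Working session

There is one attempt and no reset: what is moved stays moved. The work goes in short steps, Python scripts to look and compute and a tool call to move; the robot and the scene stay as the last step left them, time stands still between calls to the robot, and variables do not carry over. Pictures are saved under pics/ and viewed, about 8 in all and at most 12, crops included, and the job is handed in when it is done.

Besides the shell and the picture viewer there is one more tool, called as a command line: name --argument value ..., lists and objects as JSON in quotes. move_arm: Moves the arm, as the interface text tells. Its arguments: {"type":"object","properties":{"steps":{"type":"array","items":{"type":"object","properties":{"xyz":{"type":"array","items":{"type":"number"}},"delta_rot":{"type":"array","items":{"type":"number"}},"gripper":{"type":"number"}}}},"grip_force":{"type":"number"}},"required":["steps"]}

```bash
mkdir -p pics; ls
python3 - <<'E'
from station import *
import cv2,numpy as np
for n in("top","side"):
    cv2.imwrite(f"pics/{n}0.png",snapshot(n)[:,:,::-1])
    c=camera_info(n); print(n,{k:np.round(v,4).tolist() for k,v in c.items()})
print(observe())
E
```

```text
pics
top {'fx': 475.3281, 'fy': 475.3281, 'cx': 324.5383, 'cy': 246.0981, 'R': [[0.0041, -1.0, -0.0074], [-0.9973, -0.0035, -0.0728], [0.0727, 0.0077, -0.9973]], 't': [-0.073, 0.4536, 1.1418]}
side {'fx': 529.3947, 'fy': 529.3947, 'cx': 315.9883, 'cy': 236.7677, 'R': [[-0.8921, -0.4516, -0.0161], [-0.2982, 0.6151, -0.7299], [0.3395, -0.6463, -0.6834]], 't': [0.3674, 0.2712, 1.2479]}
{'t': 0.1, 'qpos': array([ 1.11701544e+00,  2.38727616e-01, -1.41466626e-02,  1.31920495e+00,
       -4.33338542e-05,  1.57078544e+00]), 'joint_vel': array([-0.00045749, -0.0021756 ,  0.00153082,  0.00033545, -0.00049259,
       -0.00079929]), 'joint_torque': array([-5.86505503e-04, -5.39721215e+01,  3.46998024e+01,  1.34278359e-02,
       -2.46674369e-05,  5.35199831e-07]), 'position': array([0.22999213, 0.47152852, 0.2252474 ]), 'tool_rot': array([ 0.68889768,  0.1586136 ,  0.68907189, -0.15950439]), 'contact_force': array([-0.88182756,  0.08762785,  0.12905112]), 'moment': array([-0.06771795, -0.02264915,  0.03636133]), 'opening': 0.08556569148671536}
```

View pics/top0.png

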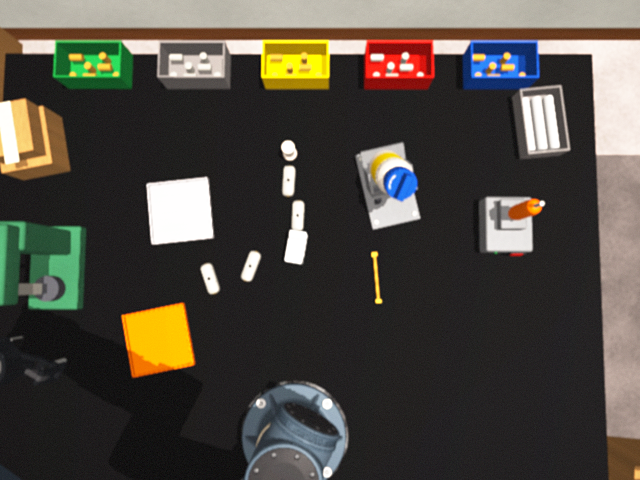

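View pics/side0.png

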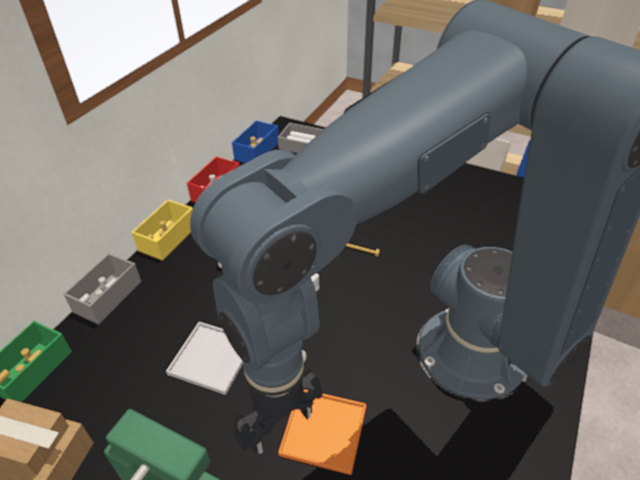

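Top view: the pale tray is at px (180,210). The orange tray at (158,340) has the same shape but the wrong colour, so the pale one is the aluminium tray. The canister with the blue cap is at (400,183), leaning towards image lower right. The rod is at (377,277) and the charger at (507,225). In the side view the arm hides the canister.

```bash
cat > h.py <<'E'
from station import *
import cv2,numpy as np
from scipy.spatial.transform import Rotation as Ro
def ray(n,u,v):
    c=camera_info(n);R=np.array(c["R"]);t=np.array(c["t"])
    return -R.T@t, R.T@np.array([(u-c["cx"])/c["fx"],(v-c["cy"])/c["fy"],1])
def onz(n,u,v,z):
    o,d=ray(n,u,v);return o+d*(z-o[2])/d[2]
def proj(n,X):
    c=camera_info(n);p=np.array(c["R"])@X+np.array(c["t"])
    return np.array([c["fx"]*p[0]/p[2]+c["cx"],c["fy"]*p[1]/p[2]+c["cy"]])
def tool():
    s=observe();q=s["tool_rot"];return s,Ro.from_quat(q[[1,2,3,0]]).as_matrix()
E
python3 - <<'E'
from h import *
im=cv2.imread("pics/top0.png")
cv2.imwrite("pics/crop0.png",cv2.resize(im[130:240,340:440],None,fx=5.4,fy=5.4,interpolation=cv2.INTER_CUBIC))
hsv=cv2.cvtColor(im,cv2.COLOR_BGR2HSV)
m=((hsv[...,2]>150)&(hsv[...,1]<60)).astype(np.uint8);m[:,:140]=0;m[:,225:]=0;m[:160]=0;m[255:]=0
r=cv2.minAreaRect(cv2.findNonZero(m));print("tray px",r)
P=np.array([onz("top",*p,0.014) for p in cv2.boxPoints(r)]);print(P.round(3),P.mean(0),np.linalg.norm(np.diff(P,axis=0),axis=1))
b=((hsv[...,0]>100)&(hsv[...,0]<125)&(hsv[...,1]>150)).astype(np.uint8);b[:150]=0
b[:,:340]=0;b[:,440:]=0
ys,xs=np.nonzero(b);print("cap px",xs.mean(),ys.mean(),xs.min(),xs.max(),ys.min(),ys.max(),onz("top",xs.mean(),ys.mean(),0.18))
s=((hsv[...,2]>70)&(hsv[...,1]<60)).astype(np.uint8)|b;a=np.zeros_like(s);a[138:235,350:425]=1
s=((im.max(2)>60)*a).astype(np.uint8)
r=cv2.minAreaRect(cv2.findNonZero(s));print("stand",r)
P=np.array([onz("top",*p,0.005) for p in cv2.boxPoints(r)]);print(P.round(3),P.mean(0),np.linalg.norm(np.diff(P,axis=0),axis=1))
E
```

```text
tray px ((179.1506805419922, 210.43150329589844), (62.13042068481445, 63.543663024902344), 83.9909896850586)
[[0.609 0.375 0.014]
 [0.626 0.219 0.014]
 [0.473 0.199 0.014]
 [0.456 0.354 0.014]] [0.54109545 0.28683649 0.014     ] [0.15707146 0.15449377 0.15556165]
cap px 400.96907216494844 182.92268041237114 384 417 167 200 [ 0.57605037 -0.23316351  0.18      ]
stand ((389.8833312988281, 184.92022705078125), (80.6091537475586, 55.955055236816406), 77.07400512695312)
[[ 0.691 -0.143  0.005]
 [ 0.723 -0.279  0.005]
 [ 0.525 -0.322  0.005]
 [ 0.494 -0.187  0.005]] [ 0.60803081 -0.23257008  0.005     ] [0.13989787 0.20204259 0.13816488]
```

View pics/crop0.png

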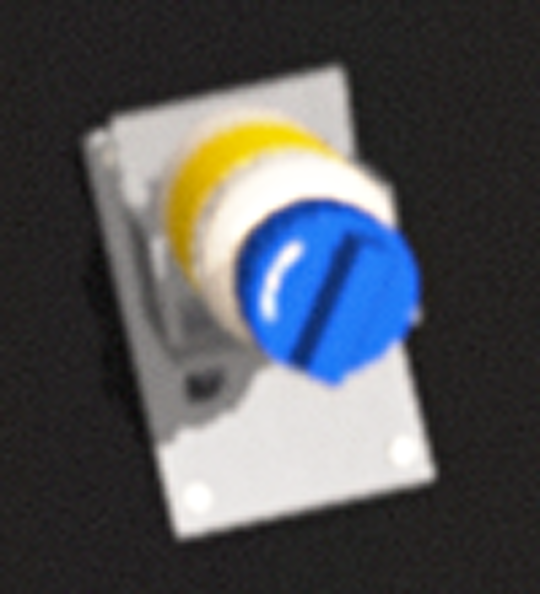

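The crop shows the foot corners at about px (373,230), (420.6,218.5) and (403.5,142.6). The dark side face of the wing runs from (395.6,197.6) to (405.2,174.4). The disc centre is about (400.8,183.5).

Run:
```python
from h import *
zf=0.006
BL,BR,TR=[onz("top",*p,zf) for p in((373,230),(420.6,218.5),(403.5,142.6))]
print("edges",np.linalg.norm(BL-BR),np.linalg.norm(TR-BR))
x=TR-BR;y=BL-BR;yaw=np.arctan2(x[1],x[0]);yaw2=np.arctan2(-y[0],y[1]);print("yaw deg",np.degrees([yaw,yaw2]))
for yw in (yaw,yaw2,(yaw+yaw2)/2):
    ex=np.array([np.cos(yw),np.sin(yw),0]);ey=np.array([-ex[1],ex[0],0])
    O=(BL+BR)/2+ex*.085;O[2]=0
    a=-np.sin(np.radians(28))*ex+np.array([0,0,np.cos(np.radians(28))])
    C=O-.009*ex+[0,0,.161]
    print("O",O,"cap",C,"axis",a,"deck px",proj("top",C+.029*a),"skirt",proj("top",C+.012*a))
    def onpl(u,v,h):
        o,d=ray("top",u,v);return o+d*((C+h*a-o)@a)/(d@a)
    for h in(.029,.058):
        p,q=onpl(395.6,197.6,h),onpl(405.2,174.4,h)
        d=(q-p)/np.linalg.norm(q-p);u=np.cross(ey,a) # in-plane 'uphill' dir
        print(h,"len",np.linalg.norm(q-p),"wing angle from uphill(stand x) deg",np.degrees(np.arctan2(d@ey,d@u)), "mid offset", ((p+q)/2-C)@u,((p+q)/2-C)@ey)
s,R=tool();print(R.round(3),s["qpos"])
```

```text
edges 0.12082768033208072 0.19478789808748892
yaw deg [12.0208584  13.82529826]
O [ 0.59232686 -0.23130561  0.        ] cap [ 0.58352421 -0.23318002  0.161     ] axis [-0.45917692 -0.0977758   0.88294759] deck px [402.8364683  185.03406203] skirt [400.91769505 182.82345836]
0.029 len 0.05265321985137726 wing angle from uphill(stand x) deg -29.7795251682526 mid offset -0.0011989309006129694 0.005459255094953877
0.058 len 0.05103946443235392 wing angle from uphill(stand x) deg -29.779525168252626 mid offset 0.00857418240932406 0.011244192269487774
O [ 0.5917282  -0.22869658  0.        ] cap [ 0.58298895 -0.23084724  0.161     ] axis [-0.45587044 -0.11218597  0.88294759] deck px [401.92253089 185.23906366] skirt [399.9026554  183.05108704]
0.029 len 0.052574372096872705 wing angle from uphill(stand x) deg -31.522910659437123 mid offset -0.0010464707641399263 0.0035362389918472833
0.058 len 0.05095808887446299 wing angle from uphill(stand x) deg -31.522910659437134 mid offset 0.008919303373495639 0.009493186097539762
O [ 0.5920378  -0.22999874  0.        ] cap [ 0.58326576 -0.23201152  0.161     ] axis [-0.45758041 -0.1049939   0.88294759] deck px [402.37864825 185.13300298] skirt [400.40923146 182.93332045]
0.029 len 0.05261367612335953 wing angle from uphill(stand x) deg -30.64948468864259 mid offset -0.0011148821135941777 0.004498983413177272
0.058 len 0.050998672195058575 wing angle from uphill(stand x) deg -30.6494846886426 mid offset 0.008753784099838095 0.010370465358224628
[[-0.001  0.438  0.899]
 [-0.001  0.899 -0.438]
 [-1.    -0.001  0.   ]] [ 1.11701544e+00  2.38727616e-01 -1.41466626e-02  1.31920495e+00
 -4.33338542e-05  1.57078544e+00]
```

```bash
cat >> h.py <<'E'
def capframe(yawdeg=13.,wing=-30.):
    ex=np.array([np.cos(np.radians(yawdeg)),np.sin(np.radians(yawdeg)),0]);z=np.array([0,0,1.])
    c,s=np.cos(np.radians(28)),np.sin(np.radians(28))
    a=-s*ex+c*z;u=c*ex+s*z;ey=np.cross(z,ex)
    w=np.radians(wing);xw=np.cos(w)*u+np.sin(w)*ey
    return a,xw,np.cross(a,xw)
def graspR(a,yc): return np.column_stack([-a,yc,np.cross(-a,yc)])
def plan(P,RT,n,via=None):
    """rows (tool-frame cm, rotvec) from the present pose to P,RT"""
    s,R=tool();p=s["position"];w=Ro.from_matrix(R.T@RT).as_rotvec()/n
    out=[]
    for k in range(n):
        d=R.T@((P-p)/(n-k));d=np.round(d*100,2);wr=np.round(w,3)
        out.append((d.tolist(),wr.tolist()))
        p=p+R@d/100;R=R@Ro.from_rotvec(wr).as_matrix()
    for o in out: print(o)
    print("end err mm",((P-p)*1e3).round(1),"deg",np.degrees(np.linalg.norm(Ro.from_matrix(R.T@RT).as_rotvec())).round(2))
E
python3 - <<'E'
from h import *
a,xw,yc=capframe();C=np.array([.583,-.232,.161]);print(a,xw,yc,C+.16*a)
plan(C+.16*a,graspR(a,yc),20)
E
```

```text
[-0.45743904 -0.10560812  0.88294759] [ 0.85753251 -0.31517507  0.4065743 ] [0.23534552 0.94313922 0.23473578] [ 0.50980975 -0.2488973   0.30227161]
([-0.38, -2.62, 2.84], [-0.008, -0.02, 0.014])
([-0.36, -2.64, 2.82], [-0.008, -0.02, 0.014])
([-0.34, -2.66, 2.81], [-0.008, -0.02, 0.014])
([-0.32, -2.68, 2.79], [-0.008, -0.02, 0.014])
([-0.31, -2.7, 2.78], [-0.008, -0.02, 0.014])
([-0.29, -2.71, 2.76], [-0.008, -0.02, 0.014])
([-0.27, -2.73, 2.75], [-0.008, -0.02, 0.014])
([-0.26, -2.75, 2.73], [-0.008, -0.02, 0.014])
([-0.24, -2.77, 2.71], [-0.008, -0.02, 0.014])
([-0.22, -2.79, 2.7], [-0.008, -0.02, 0.014])
([-0.21, -2.8, 2.68], [-0.008, -0.02, 0.014])
([-0.2, -2.82, 2.66], [-0.008, -0.02, 0.014])
([-0.18, -2.84, 2.64], [-0.008, -0.02, 0.014])
([-0.17, -2.86, 2.62], [-0.008, -0.02, 0.014])
([-0.16, -2.88, 2.6], [-0.008, -0.02, 0.014])
([-0.15, -2.9, 2.58], [-0.008, -0.02, 0.014])
([-0.13, -2.92, 2.56], [-0.008, -0.02, 0.014])
([-0.13, -2.94, 2.54], [-0.008, -0.02, 0.014])
([-0.11, -2.95, 2.52], [-0.008, -0.02, 0.014])
([-0.11, -2.97, 2.5], [-0.008, -0.02, 0.014])
end err mm [-0. -0. -0.] deg 0.41
```

move_arm --steps '[{"xyz": [-0.4, -2.6, 2.8], "delta_rot": [-0.008, -0.02, 0.014], "gripper": 0}, {"xyz": [-0.4, -2.6, 2.8], "delta_rot": [-0.008, -0.02, 0.014], "gripper": 0}, {"xyz": [-0.3, -2.7, 2.8], "delta_rot": [-0.008, -0.02, 0.014], "gripper": 0}, {"xyz": [-0.3, -2.7, 2.8], "delta_rot": [-0.008, -0.02, 0.014], "gripper": 0}, {"xyz": [-0.3, -2.7, 2.8], "delta_rot": [-0.008, -0.02, 0.014], "gripper": 0}]'

```text
t: 0.52
position: [0.2997, 0.2901, 0.2444]
tool_rot: [0.731, 0.16, 0.651, -0.129]
contact_force: [1.1, -0.4, 0.4]
opening: 0.0428
```

move_arm --steps '[{"xyz": [-0.3, -2.7, 2.8], "delta_rot": [-0.008, -0.02, 0.014], "gripper": 0}, {"xyz": [-0.3, -2.7, 2.7], "delta_rot": [-0.008, -0.02, 0.014], "gripper": 0}, {"xyz": [-0.3, -2.7, 2.7], "delta_rot": [-0.008, -0.02, 0.014], "gripper": 0}, {"xyz": [-0.2, -2.8, 2.7], "delta_rot": [-0.008, -0.02, 0.014], "gripper": 0}, {"xyz": [-0.2, -2.8, 2.7], "delta_rot": [-0.008, -0.02, 0.014], "gripper": 0}]'

```text
t: 0.93
position: [0.3693, 0.1107, 0.2642]
tool_rot: [0.77, 0.162, 0.609, -0.098]
contact_force: [0.5, 1.4, -0.6]
opening: 0.0429
```

move_arm --steps '[{"xyz": [-0.2, -2.8, 2.7], "delta_rot": [-0.008, -0.02, 0.014], "gripper": 0}, {"xyz": [-0.2, -2.8, 2.7], "delta_rot": [-0.008, -0.02, 0.014], "gripper": 0}, {"xyz": [-0.2, -2.8, 2.6], "delta_rot": [-0.008, -0.02, 0.014], "gripper": 0}, {"xyz": [-0.2, -2.9, 2.6], "delta_rot": [-0.008, -0.02, 0.014], "gripper": 0}, {"xyz": [-0.2, -2.9, 2.6], "delta_rot": [-0.008, -0.02, 0.014], "gripper": 0}]'

```text
t: 1.35
position: [0.439, -0.0698, 0.2843]
tool_rot: [0.806, 0.163, 0.566, -0.067]
contact_force: [1.4, 1.1, -0.3]
opening: 0.0428
```

Run:
```python
from h import *
s,R=tool();print(s["t"],s["position"],s["qpos"].round(3),s["opening"])
for n in("top","side"): cv2.imwrite(f"pics/{n}1.png",snapshot(n)[:,:,::-1])
a,xw,yc=capframe();C=np.array([.583,-.232,.161])
print(proj("side",C+.029*a))
x,y=proj("side",C).astype(int)
cv2.imwrite("pics/s1c.png",cv2.resize(cv2.imread("pics/side1.png")[y-60:y+60,x-80:x+80],None,fx=5,fy=5,interpolation=cv2.INTER_CUBIC));print(x,y)
plan(C+.16*a,graspR(a,yc),5)
```

```text
1.35 [ 0.43904216 -0.06976685  0.28430671] [-0.277 -0.168 -0.363  1.048  0.171  0.083] 0.0428004428248786
[302.37005593 171.95582127]
297 178
([-0.1, -2.8, 2.56], [-0.008, -0.02, 0.014])
([-0.09, -2.82, 2.54], [-0.008, -0.02, 0.014])
([-0.08, -2.84, 2.52], [-0.008, -0.02, 0.014])
([-0.08, -2.85, 2.5], [-0.008, -0.02, 0.014])
([-0.06, -2.88, 2.47], [-0.008, -0.02, 0.014])
end err mm [-0.  0.  0.] deg 0.09
```

View pics/s1c.png

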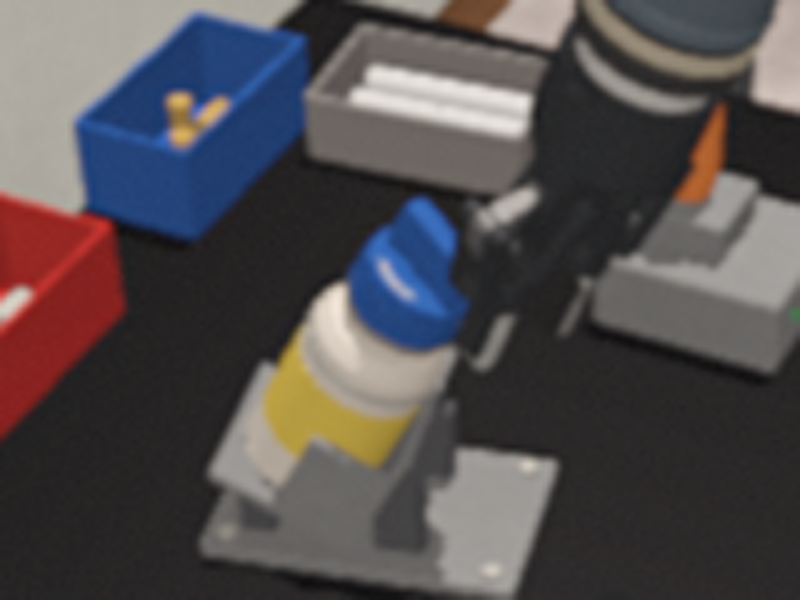

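The side crop shows the cap leaning right, towards the robot. The wing's high far end is at crop (420,198), image (301,157.6). The skirt's left extreme is at image (287,173.5) and its lowest point at (299,188.2). I'll compare these with the projected estimate.

Run:
```python
from h import *
C=np.array([.583,-.232,.161])
for wing in(-25,-30,-35):
    a,xw,yc=capframe(13,wing)
    th=np.linspace(0,2*np.pi,73)
    S=np.array([proj("side",C+h*a+.033*(np.cos(t)*xw+np.sin(t)*yc)) for h in(0,.024) for t in th])
    print(wing,"skirt umin",S[:,0].min(),"vmax",S[S[:,1].argmax()])
    for sx in(1,-1):
        for sy in(1,-1): print(sx,sy,"top",((proj("side",C+.058*a+sx*.028*xw+sy*.008*yc)-[217,118])*5).round(0),"base",((proj("side",C+.029*a+sx*.028*xw+sy*.008*yc)-[217,118])*5).round(0))
im=cv2.imread("pics/side1.png");hsv=cv2.cvtColor(im,cv2.COLOR_BGR2HSV)
b=((hsv[...,0]>100)&(hsv[...,0]<125)&(hsv[...,1]>140)&(hsv[...,2]>60));b[:155]=0;b[200:]=0;b[:,:280]=0;b[:,320:]=0
ys,xs=np.nonzero(b);i=ys.argmin();print("blue",xs.min(),xs.max(),ys.min(),ys.max(),"top at",xs[i],"bottom at",xs[ys==ys.max()])
cv2.imwrite("pics/w.png",cv2.resize(im[150:200,270:330],None,fx=12,fy=12,interpolation=cv2.INTER_CUBIC))
```

```text
-25 skirt umin 287.22537845709724 vmax [302.23653354 187.88064142]
1 1 top [406. 204.] base [384. 239.]
1 -1 top [423. 195.] base [401. 230.]
-1 1 top [476. 275.] base [453. 310.]
-1 -1 top [493. 266.] base [470. 300.]
-30 skirt umin 287.22537845709724 vmax [302.23653354 187.88064142]
1 1 top [408. 202.] base [386. 237.]
1 -1 top [427. 195.] base [405. 230.]
-1 1 top [472. 276.] base [449. 310.]
-1 -1 top [491. 268.] base [468. 303.]
-35 skirt umin 287.22537845709724 vmax [302.23653354 187.88064142]
1 1 top [410. 200.] base [388. 235.]
1 -1 top [431. 195.] base [409. 230.]
-1 1 top [468. 276.] base [445. 310.]
-1 -1 top [489. 270.] base [466. 304.]
blue 287 310 157 186 top at 300 bottom at [297 298 299 300 301 302 303 304]
```

View pics/w.png

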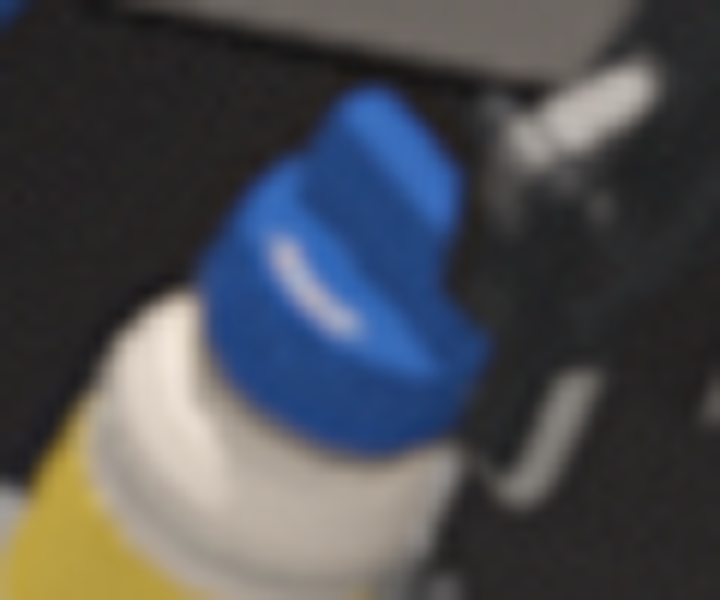

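Prediction and picture agree to about 2 mm. The wing's slope gives about -32 degrees. Going to hover.

move_arm --steps '[{"xyz": [-0.1, -2.8, 2.56], "delta_rot": [-0.008, -0.02, 0.014], "gripper": 0}, {"xyz": [-0.1, -2.8, 2.54], "delta_rot": [-0.008, -0.02, 0.014], "gripper": 0}, {"xyz": [-0.1, -2.85, 2.52], "delta_rot": [-0.008, -0.02, 0.014], "gripper": 0}, {"xyz": [-0.1, -2.85, 2.5], "delta_rot": [-0.008, -0.02, 0.014], "gripper": 0}, {"xyz": [-0.1, -2.9, 2.5], "delta_rot": [-0.008, -0.02, 0.014], "gripper": 0}]'

```text
t: 1.87
position: [0.5103, -0.2443, 0.3024]
tool_rot: [0.837, 0.163, 0.52, -0.035]
contact_force: [0.6, 0.5, 0.4]
opening: 0.0428
```

Run:
```python
from h import *
s,R=tool();print(s["t"],s["position"],s["qpos"].round(3),s["opening"])
a,xw,yc=capframe(13,-32);C=np.array([.583,-.232,.161])
plan(C+.085*a,graspR(a,yc),5)
```

```text
1.8667 [ 0.51033882 -0.24425119  0.3024365 ] [-0.649  0.043 -0.164  1.04   0.373 -0.297] 0.04277401377831429
([1.49, -0.1, 0.02], [0.008, -0.001, -0.001])
([1.49, -0.1, 0.02], [0.008, -0.001, -0.001])
([1.49, -0.09, 0.02], [0.008, -0.001, -0.001])
([1.48, -0.09, 0.02], [0.008, -0.001, -0.001])
([1.49, -0.1, 0.03], [0.008, -0.001, -0.001])
end err mm [-0.   0.1  0. ] deg 0.11
```

move_arm --steps '[{"xyz": [1.5, 0, 0], "delta_rot": [0.008, 0, 0], "gripper": 0}, {"xyz": [1.5, 0, 0], "delta_rot": [0.008, 0, 0], "gripper": 0}, {"xyz": [1.5, 0, 0], "delta_rot": [0.008, 0, 0], "gripper": 0}, {"xyz": [1.5, 0, 0], "delta_rot": [0.008, 0, 0], "gripper": 0}, {"xyz": [1.5, 0, 0], "delta_rot": [0.008, 0, 0], "gripper": 0}]'

```text
t: 2.28
position: [0.5444, -0.2341, 0.235]
tool_rot: [0.833, 0.18, 0.52, -0.046]
contact_force: [-0.1, -0.1, -0.1]
opening: 0.0429
```

Run:
```python
from h import *
im=snapshot("side");s,R=tool();print(s["t"],s["position"],s["qpos"].round(3),s["opening"])
a,xw,yc=capframe(13,-32);C=np.array([.583,-.232,.161])
d=s["position"]-C;print("h",d@a,"lat x,y",d@xw,d@yc)
plan(C+.050*a,graspR(a,yc),4)
top=snapshot("top")
A=cv2.resize(im[130:210,260:350,::-1],(450,400),interpolation=cv2.INTER_CUBIC);B=cv2.resize(top[150:220,360:430,::-1],(400,400),interpolation=cv2.INTER_CUBIC)
cv2.imwrite("pics/h2.png",np.hstack([A,B])[:, :800])
```

```text
2.3333 [ 0.54423527 -0.23323983  0.23224201] [-0.588  0.107 -0.276  0.848  0.352 -0.195] 0.04252065271756281
h 0.08076639671403237 lat x,y -0.004108141646588984 0.0062910696688172835
([0.77, -0.16, 0.11], [-0.001, -0.002, -0.001])
([0.77, -0.16, 0.11], [-0.001, -0.002, -0.001])
([0.77, -0.16, 0.1], [-0.001, -0.002, -0.001])
([0.76, -0.16, 0.11], [-0.001, -0.002, -0.001])
end err mm [-0.  0. -0.] deg 0.11
```

View pics/h2.png

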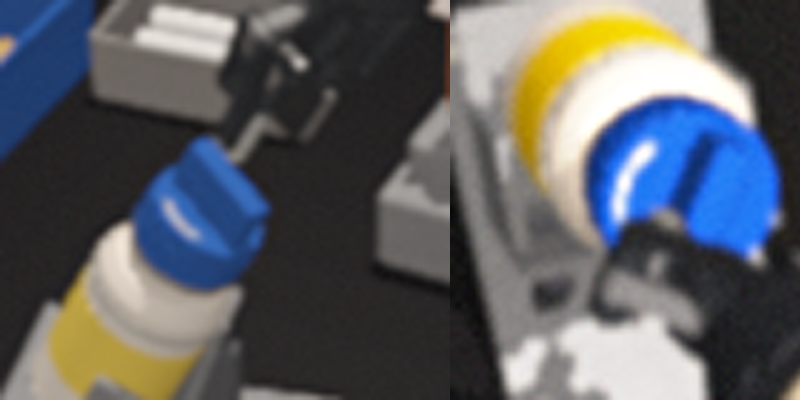

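Run:
```python
from h import *
s,R=tool();p=s["position"];print(R.round(3))
f=lambda X:(((proj("side",X)-[260,130])*5).round(0),((proj("top",X)-[360,150])*400/70+[450,0]).round(0))
for n,v in dict(tcp=(0,0,0),L=(.017,.021,0),Rr=(.017,-.021,0),Lo=(0,.035,0),Ro=(0,-.035,0),back=(-.056,0,0)).items(): print(n,f(p+R@np.array(v)))
a,xw,yc=capframe(13,-32);C=np.array([.583,-.232,.161])
for n,X in dict(wt=C+.058*a,wt1=C+.058*a+.028*xw,wt2=C+.058*a-.028*xw).items(): print(n,f(X))
cv2.imwrite("pics/h3.png",np.hstack([cv2.resize(cv2.imread("pics/h2.png")[:300,:450],(800,533)),])) 
im=snapshot("side")[100:200,250:370,::-1];cv2.imwrite("pics/h3.png",cv2.resize(im,None,fx=6,fy=6,interpolation=cv2.INTER_CUBIC))
```

```text
[[ 0.452  0.264  0.852]
 [ 0.113  0.931 -0.348]
 [-0.885  0.254  0.39 ]]
tcp (array([250., 153.]), array([708., 248.]))
L (array([210., 183.]), array([643., 216.]))
Rr (array([262., 166.]), array([749., 253.]))
Lo (array([206., 167.]), array([618., 217.]))
Ro (array([293., 140.]), array([797., 279.]))
back (array([296.,  80.]), array([753., 297.]))
wt (array([234., 175.]), array([712., 224.]))
wt1 (array([204., 138.]), array([744., 151.]))
wt2 (array([265., 212.]), array([681., 295.]))
```

View pics/h3.png

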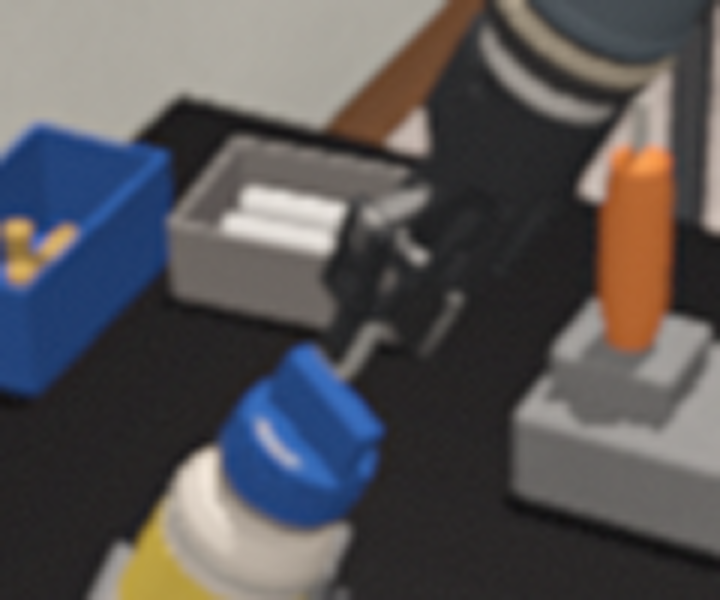

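Run:
```python
from h import *
p=np.array([.23,.4715,.2252]);R=np.array([[-.001,.438,.899],[-.001,.899,-.438],[-1,-.001,0]])
s,R1=tool()
for lab,pp,RR,op in(("start",p,R,.043),("now",s["position"],R1,.021)):
  for n,v in dict(tcp=(0,0,0),L=(.017,op,0),Rr=(.017,-op,0),Lb=(-.02,op,0),Rb=(-.02,-op,0),body=(-.056,0,0)).items():
    X=pp+RR@np.array(v);print(lab,n,proj("side",X).round(1),proj("top",X).round(1))
A=cv2.imread("pics/side0.png")[340:470,210:350];B=cv2.imread("pics/top1.png")[100:240,290:430]
t=snapshot("top")[130:250,350:470,::-1]
cv2.imwrite("pics/chk.png",np.hstack([cv2.resize(A,(400,371),interpolation=cv2.INTER_CUBIC),cv2.resize(t,(371,371),interpolation=cv2.INTER_CUBIC)]))
```

```text
start tcp [282.8 437.1] [ 48.1 350.6]
start L [261.7 457.6] [ 34.4 339.8]
start Rr [304.3 427. ] [ 71.9 359. ]
start Lb [259.6 447.2] [ 22.6 342.1]
start Rb [303.6 416.1] [ 61.5 362.1]
start body [280.7 420.3] [ 30.4 355. ]
now tcp [310.  160.1] [405.5 193.2]
now L [302. 166.] [394.  187.6]
now Rr [312.4 162.7] [412.6 194. ]
now Lb [308.  156.6] [398.5 192.8]
now Rb [318.4 153.4] [417.8 199.5]
now body [319.3 145.5] [413.3 201.8]
```

View pics/chk.png

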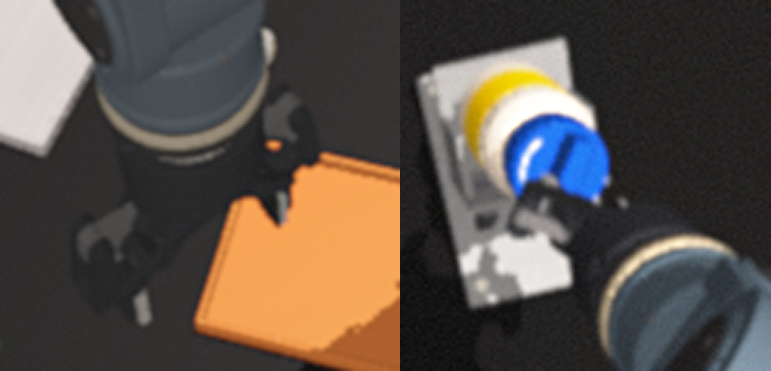

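Triangulating, the half-open tips sit 10–15 mm further back than the shut figure. That fits the stated swing, so there is no lateral fault. I'll apply the correction and close the remaining distance.

move_arm --steps '[{"xyz": [0.4, -0.2, 0.1], "delta_rot": [0, -0.002, 0], "gripper": 0}, {"xyz": [0.4, -0.2, 0.1], "delta_rot": [0, -0.002, 0], "gripper": 0}, {"xyz": [0.2, -0.2, 0.2], "delta_rot": [0, 0, 0], "gripper": 0}, {"xyz": [0, 0, 0], "delta_rot": [0, 0, 0], "gripper": 0}]'

```text
t: 2.82
position: [0.5509, -0.2411, 0.2274]
tool_rot: [0.835, 0.18, 0.518, -0.046]
contact_force: [-0.1, -0.3, -0.1]
opening: 0.0428
```

Run:
```python
from h import *
s,R=tool();print(s["t"],s["position"],s["qpos"].round(3),s["contact_force"])
a,xw,yc=capframe(13,-32);C=np.array([.583,-.232,.161])
d=s["position"]-C;print("h",d@a,"lat x,y",d@xw,d@yc)
plan(C+.050*a,graspR(a,yc),3)
```

```text
2.8167 [ 0.55087984 -0.24108686  0.22735709] [-0.594  0.121 -0.275  0.827  0.354 -0.2  ] [-0.14827342 -0.29498192 -0.12333599]
h 0.07424249236723249 lat x,y 0.0023168583161106903 -0.00047256257811224145
([0.81, 0.01, -0.08], [-0.0, 0.0, -0.001])
([0.81, 0.01, -0.08], [-0.0, 0.0, -0.001])
([0.8, 0.02, -0.07], [-0.0, 0.0, -0.001])
end err mm [-0.  0. -0.] deg 0.06
```

move_arm --steps '[{"xyz": [0.8, 0, -0.1], "delta_rot": [0, 0, 0], "gripper": 0}, {"xyz": [0.8, 0, -0.1], "delta_rot": [0, 0, 0], "gripper": 0}, {"xyz": [0.8, 0, 0], "delta_rot": [0, 0, 0], "gripper": 0}, {"xyz": [0, 0, 0], "delta_rot": [0, 0, 0], "gripper": 0}]'

```text
t: 3.15
position: [0.5597, -0.2365, 0.2033]
tool_rot: [0.834, 0.18, 0.519, -0.046]
contact_force: [0.1, -0.2, -0.2]
opening: 0.0432
```

move_arm --steps '[{"xyz": [0, 0, 0], "delta_rot": [0, 0, 0], "gripper": -0.5}, {"xyz": [0, 0, 0], "delta_rot": [0, 0, 0], "gripper": -1}, {"xyz": [0, 0, 0], "delta_rot": [0, 0, 0], "gripper": -1}, {"xyz": [0, 0, 0], "delta_rot": [0, 0, 0], "gripper": -1}, {"xyz": [0, 0, 0], "delta_rot": [0, 0, 0], "gripper": -1}]' --grip_force 80

```text
t: 3.57
position: [0.5601, -0.2371, 0.206]
tool_rot: [0.835, 0.18, 0.518, -0.046]
contact_force: [-2.1, 2.4, 1.3]
opening: 0.0093
```

Run:
```python
from h import *
im=snapshot("side")[110:210,250:370,::-1];t=snapshot("top")[130:250,350:470,::-1]
s,R=tool();print(s["t"],s["position"],s["opening"],s["contact_force"],s["moment"])
a,xw,yc=capframe(13,-32);C=np.array([.583,-.232,.161])
d=s["position"]-C;print("h",d@a,"lat x,y",d@xw,d@yc,"axial",R[:,0]@a)
cv2.imwrite("pics/g.png",np.hstack([cv2.resize(im,(445,371),interpolation=cv2.INTER_CUBIC),cv2.resize(t,(350,371),interpolation=cv2.INTER_CUBIC)]))
```

```text
3.6667 [ 0.56010446 -0.23717855  0.20593587] 0.009720628803949563 [-1.76417528  2.11324871  2.10477713] [0.40542314 0.42989099 0.25600401]
h 0.05069622700388855 lat x,y 0.00025846565512681146 0.000284791032881884 axial -0.9999905234380518
```

View pics/g.png

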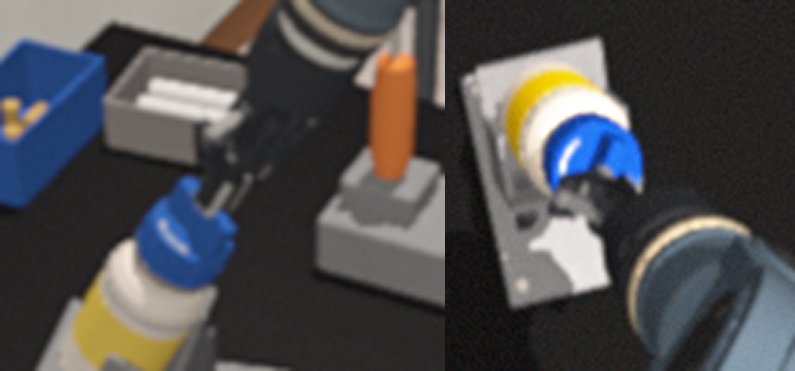

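The gripper is on the wing, but the opening reads 9.7 mm where I expected 16, so the grip depth is suspect. One closer crop.

Run:
```python
from h import *
s,R=tool();p=s["position"];print(s["opening"])
f=lambda X:((proj("side",X)-[280,140])*12).round(0)
for n,v in dict(tcp=(0,0,0),tipL=(.017,.008,0),tipR=(.017,-.008,0),tipLo=(.017,.008,.011),tipLi=(.017,.008,-.011),upL=(-.02,.008,0)).items(): print(n,f(p+R@np.array(v)))
a,xw,yc=capframe(13,-32);C=np.array([.583,-.232,.161])
for sx in(1,-1):
  for sy in(1,-1): print(sx,sy,f(C+.058*a+sx*.028*xw+sy*.008*yc),f(C+.029*a+sx*.028*xw+sy*.008*yc))
im=snapshot("side")[140:190,280:340,::-1];im=cv2.convertScaleAbs(cv2.resize(im,None,fx=12,fy=12,interpolation=cv2.INTER_CUBIC),alpha=1.6,beta=20)
cv2.imwrite("pics/g2.png",im)
```

```text
0.009720628803949563
tcp [307. 320.]
tipL [252. 377.]
tipR [299. 362.]
tipLo [223. 343.]
tipLi [281. 412.]
upL [322. 269.]
1 1 [225. 218.] [172. 303.]
1 -1 [272. 204.] [220. 288.]
-1 1 [373. 397.] [318. 481.]
-1 -1 [420. 381.] [365. 464.]
```

View pics/g2.png

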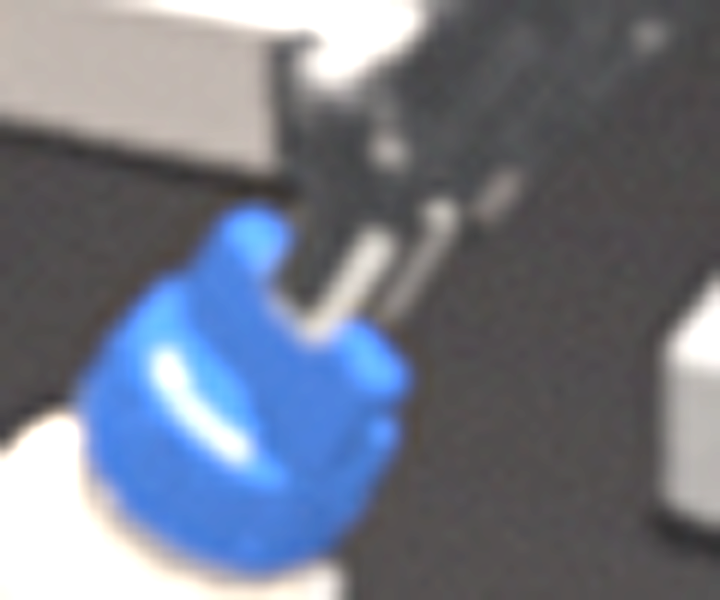

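The finger tips end at crop (275,285)–(315,340), so they hold only the top few mm of the wing. The tips are about 18 mm short of where the TCP figure puts them. I'll open, go deeper and regrip, watching the force.

```bash
python3 -c "
import station
print([n for n in dir(station) if not n.startswith('__')], getattr(station,'tcp_to_tips',None))"
```

```text
['IKError', 'camera_info', 'observe', 'sign_off', 'snapshot', 'tcp_to_tips'] 0.017
```

move_arm --steps '[{"xyz": [-0.2, 0, 0], "delta_rot": [0, 0, 0], "gripper": -0.2}, {"xyz": [0, 0, 0], "delta_rot": [0, 0, 0], "gripper": -0.2}, {"xyz": [0.4, 0, 0], "delta_rot": [0, 0, 0], "gripper": -0.2}, {"xyz": [0.4, 0, 0], "delta_rot": [0, 0, 0], "gripper": -0.2}, {"xyz": [0.3, 0, 0], "delta_rot": [0, 0, 0], "gripper": -0.2}]'

```text
t: 4.13
position: [0.5642, -0.2364, 0.197]
tool_rot: [0.835, 0.18, 0.518, -0.046]
contact_force: [-0.6, -0.1, -0.0]
opening: 0.0339
```

move_arm --steps '[{"xyz": [0.2, 0, 0], "delta_rot": [0, 0, 0], "gripper": -0.2}, {"xyz": [0, 0, 0], "delta_rot": [0, 0, 0], "gripper": -0.2}]'

```text
t: 4.3
position: [0.565, -0.2359, 0.195]
tool_rot: [0.835, 0.18, 0.519, -0.046]
contact_force: [0.2, 1.5, 0.0]
opening: 0.0342
```

move_arm --steps '[{"xyz": [0, 0, 0], "delta_rot": [0, 0, 0], "gripper": -0.6}, {"xyz": [0, 0, 0], "delta_rot": [0, 0, 0], "gripper": -1}, {"xyz": [0, 0, 0], "delta_rot": [0, 0, 0], "gripper": -1}, {"xyz": [0, 0, 0], "delta_rot": [0, 0, 0], "gripper": -1}]'

```text
t: 4.63
position: [0.5651, -0.2358, 0.1961]
tool_rot: [0.835, 0.18, 0.518, -0.046]
contact_force: [0.1, 3.1, 2.2]
opening: 0.0134
```

Run:
```python
from h import *
s,R=tool();print(s["t"],s["position"],s["opening"],s["contact_force"],s["moment"],s["qpos"].round(2))
a,xw,yc=capframe(13,-32);C=np.array([.583,-.232,.161])
d=s["position"]-C;print("h",d@a,"lat x,y",d@xw,d@yc,"axial F",s["contact_force"]@a)
```

```text
4.6333 [ 0.56510974 -0.23575452  0.19611362] 0.013446374860218335 [0.06931983 3.06761372 2.20104879] [0.49372393 0.29022262 0.33594355] [-0.57  0.16 -0.32  0.74  0.35 -0.18]
h 0.03958369647140328 lat x,y 0.000100939967818636 0.0004948149629958838 axial F 1.5877362063095324
```

The opening grew with depth (13.4 mm), so the pads still hold only the tapered upper part. Going about 8 mm deeper.

move_arm --steps '[{"xyz": [0, 0, 0], "delta_rot": [0, 0, 0], "gripper": -0.3}, {"xyz": [0, 0, 0], "delta_rot": [0, 0, 0], "gripper": -0.3}, {"xyz": [0.4, 0, 0], "delta_rot": [0, 0, 0], "gripper": -0.3}, {"xyz": [0.4, 0, 0], "delta_rot": [0, 0, 0], "gripper": -0.3}, {"xyz": [0, 0, 0], "delta_rot": [0, 0, 0], "gripper": -0.3}]'

```text
t: 5.05
position: [0.5687, -0.2351, 0.1878]
tool_rot: [0.835, 0.18, 0.519, -0.046]
contact_force: [0.0, -0.5, -0.2]
opening: 0.0299
```

move_arm --steps '[{"xyz": [0, 0, 0], "delta_rot": [0, 0, 0], "gripper": -0.6}, {"xyz": [0, 0, 0], "delta_rot": [0, 0, 0], "gripper": -1}, {"xyz": [0, 0, 0], "delta_rot": [0, 0, 0], "gripper": -1}, {"xyz": [0, 0, 0], "delta_rot": [0, 0, 0], "gripper": -1}, {"xyz": [0, 0, 0], "delta_rot": [0, 0, 0], "gripper": -1}]'

```text
t: 5.47
position: [0.5687, -0.2347, 0.1888]
tool_rot: [0.835, 0.18, 0.518, -0.046]
contact_force: [0.9, 5.2, 1.2]
opening: 0.0144
```

Run:
```python
from h import *
s,R=tool();print(s["t"],s["position"],s["opening"],s["contact_force"],s["moment"],s["qpos"].round(2))
a,xw,yc=capframe(13,-32);C=np.array([.583,-.232,.161])
d=s["position"]-C;print("h",d@a,"lat x,y",d@xw,d@yc,"axial F",s["contact_force"]@a)
f=lambda X:((proj("side",X)-[280,140])*12).round(0)
print(f(s["position"]+.017*R[:,0]),f(s["position"]+R@[.017,.008,-.011]))
im=snapshot("side")[140:190,280:340,::-1];im=cv2.convertScaleAbs(cv2.resize(im,None,fx=12,fy=12,interpolation=cv2.INTER_CUBIC),alpha=1.6,beta=20)
cv2.imwrite("pics/g3.png",im)
```

```text
5.4667 [ 0.56872674 -0.23474693  0.18878461] 0.014363032099683502 [0.87985069 5.18997514 1.16915556] [0.79569639 0.30005767 0.47206707] [-0.56  0.17 -0.33  0.72  0.35 -0.17]
h 0.03135159909226634 lat x,y -9.743512391425455e-05 0.0005691022121405713 axial F 0.08172150105388079
[240. 426.] [245. 469.]
```

View pics/g3.png

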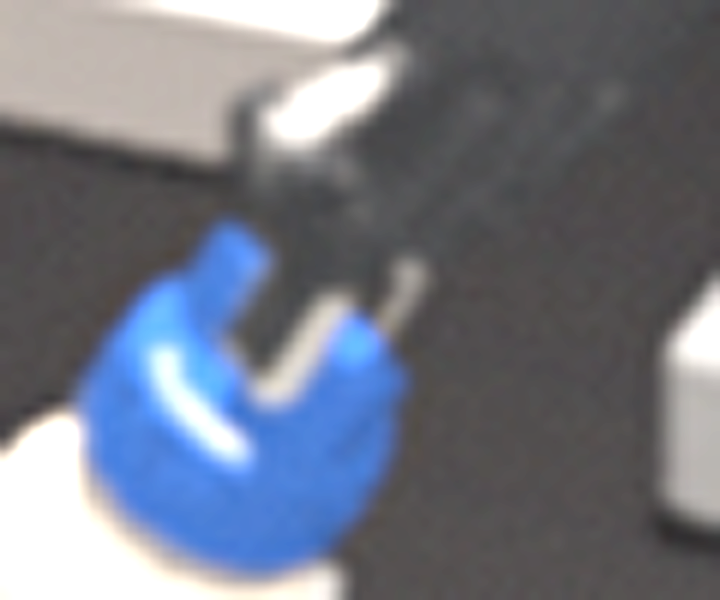

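The fingers now overlap the wing by about 20 mm, tip corners at crop (225,340)–(265,400), some 6 mm above the deck. Pressing with a stronger grip.

move_arm --steps '[{"xyz": [0, 0, 0], "delta_rot": [0, 0, 0], "gripper": -1}, {"xyz": [0.3, 0, 0], "delta_rot": [0, 0, 0], "gripper": -1}, {"xyz": [0.3, 0, 0], "delta_rot": [0, 0, 0], "gripper": -1}, {"xyz": [0.2, 0, 0], "delta_rot": [0, 0, 0], "gripper": -1}, {"xyz": [0, 0, 0], "delta_rot": [0, 0, 0], "gripper": -1}]' --grip_force 110

```text
t: 5.93
position: [0.5725, -0.2342, 0.1823]
tool_rot: [0.835, 0.18, 0.518, -0.046]
contact_force: [-4.6, 5.2, 7.7]
opening: 0.0137
```

```bash
cat > st.py <<'E'
from h import *
s,R=tool();print(s["t"],s["position"],s["opening"],s["contact_force"],s["moment"],s["qpos"].round(2))
a,xw,yc=capframe(13,-32);C=np.array([.583,-.232,.161])
d=s["position"]-C;print("h",d@a,"lat x,y",d@xw,d@yc,"axial F",s["contact_force"]@a,"axial M",s["moment"]@a,"turn deg",np.degrees(np.arctan2(-R[:,1]@xw,R[:,1]@yc)),"tilt",np.degrees(np.arccos(-R[:,0]@a)))
E
python3 st.py
```

```text
5.9333 [ 0.57254455 -0.23420472  0.18231834] 0.01365651095767462 [-4.6200423   5.23002101  7.71350783] [0.92689542 0.53912158 0.57761546] [-0.56  0.17 -0.34  0.7   0.34 -0.17]
h 0.023838543747054915 lat x,y 0.0003800300282229687 0.000477726568880145 axial F 8.371678164052485 axial M 0.02907041224449679 turn deg -0.0024011083205998764 tilt 0.2573873325353406
```

Pressed 7.5 mm with 8.4 N axial, consistent with the spring. Adding 1 mm and turning.

move_arm --steps '[{"xyz": [0.1, 0, 0], "delta_rot": [0, 0, 0], "gripper": -1}, {"xyz": [0, 0, 0], "delta_rot": [-0.06, 0, 0], "gripper": -1}, {"xyz": [0, 0, 0], "delta_rot": [-0.1, 0, 0], "gripper": -1}, {"xyz": [0, 0, 0], "delta_rot": [-0.1, 0, 0], "gripper": -1}, {"xyz": [0, 0, 0], "delta_rot": [-0.1, 0, 0], "gripper": -1}]'

```text
t: 6.35
position: [0.573, -0.2352, 0.182]
tool_rot: [0.854, 0.025, 0.517, 0.048]
contact_force: [-5.4, 0.5, 8.8]
opening: 0.0133
```

```bash
python3 st.py
```

```text
6.35 [ 0.57301854 -0.23521594  0.18196153] 0.013291870026492684 [-5.42929573  0.53166745  8.81946962] [ 0.04343665  0.68308957 -0.0147899 ] [-0.56  0.17 -0.34  0.7   0.34 -0.53]
h 0.02341347020399828 lat x,y 0.0009920944008144446 -0.0004273852129966048 axial F 10.21455288136484 axial M -0.10506813342858229 turn deg 20.888529904996417 tilt 0.1818537966805248
```

move_arm --steps '[{"xyz": [0, 0, 0], "delta_rot": [-0.1, 0, 0], "gripper": -1}, {"xyz": [0, 0, 0], "delta_rot": [-0.1, 0, 0], "gripper": -1}, {"xyz": [0, 0, 0], "delta_rot": [-0.1, 0, 0], "gripper": -1}, {"xyz": [0, 0, 0], "delta_rot": [-0.1, 0, 0], "gripper": -1}]'

```text
t: 6.68
position: [0.5732, -0.2355, 0.1822]
tool_rot: [0.842, -0.146, 0.498, 0.149]
contact_force: [-4.4, 0.0, 7.8]
opening: 0.0136
```

```bash
python3 st.py
```

```text
6.6833 [ 0.57319622 -0.23553431  0.18215567] 0.013583610435991362 [-4.44880847  0.02158966  7.83837616] [-0.04188306  0.52141636 -0.07593376] [-0.56  0.17 -0.34  0.7   0.34 -0.93]
h 0.023537230767565337 lat x,y 0.0013309618795113358 -0.0006285645665887201 axial F 8.953653985094462 axial M -0.10295238474549155 turn deg 43.81111524162493 tilt 0.19277885334085917
```

move_arm --steps '[{"xyz": [0, 0, 0], "delta_rot": [-0.1, 0, 0], "gripper": -1}, {"xyz": [0, 0, 0], "delta_rot": [-0.1, 0, 0], "gripper": -1}, {"xyz": [0, 0, 0], "delta_rot": [-0.1, 0, 0], "gripper": -1}, {"xyz": [0, 0, 0], "delta_rot": [-0.09, 0, 0], "gripper": -1}, {"xyz": [0, 0, 0], "delta_rot": [0, 0, 0], "gripper": -1}]'

```text
t: 7.1
position: [0.5734, -0.2359, 0.1824]
tool_rot: [0.798, -0.307, 0.459, 0.243]
contact_force: [-4.8, -1.2, 8.7]
opening: 0.0136
```

```bash
python3 st.py
python3 - <<'E'
from h import *
s,R=tool()
im=snapshot("side")[140:190,280:340,::-1];t=snapshot("top")[160:210,370:430,::-1]
g=lambda x:cv2.convertScaleAbs(cv2.resize(x,(400,333),interpolation=cv2.INTER_CUBIC),alpha=1.6,beta=20)
cv2.imwrite("pics/turned.png",np.hstack([g(im),g(t)]))
E
```

```text
7.1 [ 0.57343795 -0.23585622  0.18240002] 0.013560224312882084 [-4.80293558 -1.16332354  8.74881477] [-0.25770967  0.44955793  0.05589749] [-0.56  0.17 -0.34  0.7   0.34 -1.32]
h 0.02367640263529423 lat x,y 0.001745418090013511 -0.0008035619178547803 axial F 10.044651579414007 axial M 0.11976405229412646 turn deg 66.21645205505095 tilt 0.2172406332721797
```

View pics/turned.png

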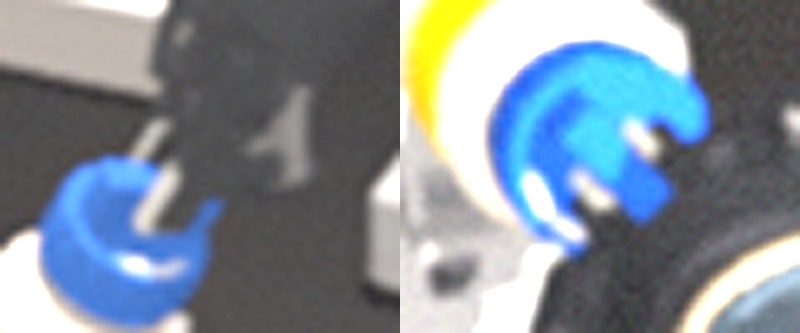

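Top panel: the wing is turned and sits between both pads at (640,135) and (590,190). The tool reads 66° of turn. Lifting along the axis.

move_arm --steps '[{"xyz": [-0.6, 0, 0], "delta_rot": [0, 0, 0], "gripper": -1}, {"xyz": [-0.7, 0, 0], "delta_rot": [0, 0, 0], "gripper": -1}, {"xyz": [-0.8, 0, 0], "delta_rot": [0, 0, 0], "gripper": -1}, {"xyz": [-1.0, 0, 0], "delta_rot": [0, 0, 0], "gripper": -1}, {"xyz": [-1.2, 0, 0], "delta_rot": [0, 0, 0], "gripper": -1}]'

```text
t: 7.62
position: [0.5523, -0.2389, 0.2188]
tool_rot: [0.798, -0.303, 0.461, 0.243]
contact_force: [0.4, -1.1, -2.0]
opening: 0.0138
```

```bash
python3 st.py
```

```text
7.6167 [ 0.55230631 -0.23890601  0.2187829 ] 0.013832268662819235 [ 0.38387837 -1.11615356 -1.98605687] [-0.15394376  0.4576489  -0.03564321] [-0.59  0.13 -0.29  0.8   0.35 -1.34]
h 0.06578909781537232 lat x,y -0.000644743942859246 -0.00019585756385446027 axial F -1.8113102074778806 axial M -0.009382642300842174 turn deg 65.84670932986145 tilt 0.22525666063736366
```

Clear of the neck, and the force is near the cap's weight. Planning the carry.

```bash
cat > tp.py <<'E'
from h import *
def RTdown():
    s,R=tool();y=R[:,1].copy();y[2]=0;y/=np.linalg.norm(y);x=np.array([0,0,-1.]);return np.column_stack([x,y,np.cross(x,y)])
E
python3 - <<'E'
from tp import *
s,R=tool()
# after 3 rows of [-2,0,0]
import h
p=s["position"]-.062*R[:,0]
_o=h.tool
h.tool=lambda:({"position":p},R)
print(p);h.plan(np.array([.541,.287,.16]),RTdown(),18)
E
```

```text
[ 0.5239405  -0.24569534  0.27349383]
([0.92, 2.17, 1.9], [0.003, 0.023, 0.014])
([0.91, 2.16, 1.92], [0.003, 0.023, 0.014])
([0.9, 2.15, 1.93], [0.003, 0.023, 0.014])
([0.88, 2.15, 1.94], [0.003, 0.023, 0.014])
([0.87, 2.14, 1.96], [0.003, 0.023, 0.014])
([0.85, 2.13, 1.97], [0.003, 0.023, 0.014])
([0.84, 2.13, 1.98], [0.003, 0.023, 0.014])
([0.82, 2.12, 2.0], [0.003, 0.023, 0.014])
([0.8, 2.12, 2.01], [0.003, 0.023, 0.014])
([0.79, 2.11, 2.02], [0.003, 0.023, 0.014])
([0.77, 2.11, 2.03], [0.003, 0.023, 0.014])
([0.75, 2.1, 2.05], [0.003, 0.023, 0.014])
([0.73, 2.1, 2.06], [0.003, 0.023, 0.014])
([0.72, 2.09, 2.06], [0.003, 0.023, 0.014])
([0.7, 2.09, 2.08], [0.003, 0.023, 0.014])
([0.68, 2.09, 2.08], [0.003, 0.023, 0.014])
([0.66, 2.08, 2.09], [0.003, 0.023, 0.014])
([0.64, 2.08, 2.11], [0.003, 0.023, 0.014])
end err mm [-0.  0.  0.] deg 0.39
```

move_arm --steps '[{"xyz": [-2, 0, 0], "delta_rot": [0, 0, 0], "gripper": -1}, {"xyz": [-2, 0, 0], "delta_rot": [0, 0, 0], "gripper": -1}, {"xyz": [-2, 0, 0], "delta_rot": [0, 0, 0], "gripper": -1}]'

```text
t: 7.87
position: [0.5246, -0.2455, 0.2725]
tool_rot: [0.798, -0.303, 0.46, 0.243]
contact_force: [0.4, -0.4, 0.2]
opening: 0.0135
```

move_arm --steps '[{"xyz": [0.9, 2.2, 1.9], "delta_rot": [0.003, 0.023, 0.014], "gripper": -1}, {"xyz": [0.9, 2.2, 1.9], "delta_rot": [0.003, 0.023, 0.014], "gripper": -1}, {"xyz": [0.9, 2.1, 1.9], "delta_rot": [0.003, 0.023, 0.014], "gripper": -1}, {"xyz": [0.9, 2.1, 1.9], "delta_rot": [0.003, 0.023, 0.014], "gripper": -1}, {"xyz": [0.9, 2.1, 2.0], "delta_rot": [0.003, 0.023, 0.014], "gripper": -1}]'

```text
t: 8.28
position: [0.5298, -0.0976, 0.2401]
tool_rot: [0.764, -0.294, 0.518, 0.249]
contact_force: [0.9, -0.5, -0.6]
opening: 0.0139
```

move_arm --steps '[{"xyz": [0.8, 2.1, 2.0], "delta_rot": [0.003, 0.023, 0.014], "gripper": -1}, {"xyz": [0.8, 2.1, 2.0], "delta_rot": [0.003, 0.023, 0.014], "gripper": -1}, {"xyz": [0.8, 2.1, 2.0], "delta_rot": [0.003, 0.023, 0.014], "gripper": -1}, {"xyz": [0.8, 2.1, 2.0], "delta_rot": [0.003, 0.023, 0.014], "gripper": -1}, {"xyz": [0.8, 2.1, 2.0], "delta_rot": [0.003, 0.023, 0.014], "gripper": -1}]'

```text
t: 8.7
position: [0.5355, 0.05, 0.2098]
tool_rot: [0.726, -0.284, 0.572, 0.255]
contact_force: [0.4, -1.1, -0.9]
opening: 0.0138
```

move_arm --steps '[{"xyz": [0.8, 2.1, 2.0], "delta_rot": [0.003, 0.023, 0.014], "gripper": -1}, {"xyz": [0.8, 2.1, 2.0], "delta_rot": [0.003, 0.023, 0.014], "gripper": -1}, {"xyz": [0.7, 2.1, 2.1], "delta_rot": [0.003, 0.023, 0.014], "gripper": -1}, {"xyz": [0.7, 2.1, 2.1], "delta_rot": [0.003, 0.023, 0.014], "gripper": -1}, {"xyz": [0, 0, 0], "delta_rot": [0, 0, 0], "gripper": -1}]'

```text
t: 9.12
position: [0.54, 0.1714, 0.1828]
tool_rot: [0.692, -0.276, 0.615, 0.26]
contact_force: [-0.6, -0.5, -1.2]
opening: 0.0136
```

Run:
```python
from tp import *
s,R=tool();print(s["t"],s["position"],s["opening"],s["contact_force"],s["qpos"].round(2));print(R.round(3))
plan(np.array([.541,.287,.07]),RTdown(),8)
for n in("side","top"):
    im=np.ascontiguousarray(snapshot(n)[:,:,::-1]);cv2.imwrite(f"pics/carry_{n}.png",im);hsv=cv2.cvtColor(im,cv2.COLOR_BGR2HSV)
    b=((hsv[...,0]>100)&(hsv[...,0]<125)&(hsv[...,1]>150)&(hsv[...,2]>60)).astype(np.uint8)
    k,l,st,c=cv2.connectedComponentsWithStats(b)
    q=s["position"]+.02*R[:,0]; print(n,"expect cap px",proj(n,q).round(0),[(st[i].tolist(),c[i].round(0).tolist()) for i in range(1,k) if st[i][4]>60])
```

```text
9.1167 [0.53997583 0.17140766 0.1827651 ] 0.013587549367264556 [-0.56972331 -0.48302935 -1.1524717 ] [ 0.31  0.24 -0.13  1.09 -0.01 -0.46]
[[ 0.109 -0.699  0.707]
 [ 0.021  0.713  0.701]
 [-0.994 -0.062  0.093]]
([1.43, 1.11, 0.89], [0.0, 0.012, 0.008])
([1.43, 1.1, 0.91], [0.0, 0.012, 0.008])
([1.43, 1.08, 0.93], [0.0, 0.012, 0.008])
([1.43, 1.07, 0.94], [0.0, 0.012, 0.008])
([1.42, 1.06, 0.96], [0.0, 0.012, 0.008])
([1.42, 1.05, 0.98], [0.0, 0.012, 0.008])
([1.42, 1.04, 0.99], [0.0, 0.012, 0.008])
([1.41, 1.04, 1.01], [0.0, 0.012, 0.008])
end err mm [ 0. -0. -0.] deg 0.27
side expect cap px [230. 279.] [([255, 124, 24, 41, 599], [266.0, 140.0]), ([546, 146, 36, 44, 1181], [562.0, 167.0]), ([214, 265, 31, 29, 534], [228.0, 280.0])]
top expect cap px [211. 200.] [([462, 42, 78, 48, 2887], [501.0, 65.0]), ([204, 188, 24, 29, 370], [218.0, 204.0])]
```

The cap is in hand: the blue blob is within 2 px of expected in the side view. Moving over the tray.

move_arm --steps '[{"xyz": [1.4, 1.1, 0.9], "delta_rot": [0, 0.012, 0.008], "gripper": -1}, {"xyz": [1.4, 1.1, 0.9], "delta_rot": [0, 0.012, 0.008], "gripper": -1}, {"xyz": [1.4, 1.1, 0.9], "delta_rot": [0, 0.012, 0.008], "gripper": -1}, {"xyz": [1.4, 1.1, 0.9], "delta_rot": [0, 0.012, 0.008], "gripper": -1}]'

```text
t: 9.55
position: [0.54, 0.2239, 0.1288]
tool_rot: [0.674, -0.271, 0.635, 0.262]
contact_force: [0.1, 0.1, -1.1]
opening: 0.0136
```

move_arm --steps '[{"xyz": [1.4, 1.1, 1.0], "delta_rot": [0, 0.012, 0.008], "gripper": -1}, {"xyz": [1.4, 1.1, 1.0], "delta_rot": [0, 0.012, 0.008], "gripper": -1}, {"xyz": [1.4, 1.0, 1.0], "delta_rot": [0, 0.012, 0.008], "gripper": -1}, {"xyz": [1.4, 1.0, 1.0], "delta_rot": [0, 0.012, 0.008], "gripper": -1}, {"xyz": [0, 0, 0], "delta_rot": [0, 0, 0], "gripper": -1}]'

```text
t: 9.97
position: [0.5404, 0.2833, 0.0707]
tool_rot: [0.653, -0.267, 0.656, 0.267]
contact_force: [-0.0, -0.3, -0.6]
opening: 0.0134
```

Run:
```python
from tp import *
s,R=tool();print(s["t"],s["position"],s["opening"],s["contact_force"]);print(R.round(3))
plan(np.array([.541,.287,.042]),RTdown(),4)
for n in("side","top"):
    im=np.ascontiguousarray(snapshot(n)[:,:,::-1]);cv2.imwrite(f"pics/over_{n}.png",im);hsv=cv2.cvtColor(im,cv2.COLOR_BGR2HSV)
    b=((hsv[...,0]>100)&(hsv[...,0]<125)&(hsv[...,1]>150)&(hsv[...,2]>60)).astype(np.uint8)
    k,l,st,c=cv2.connectedComponentsWithStats(b)
    q=s["position"]+.02*R[:,0]; print(n,"expect",proj(n,q).round(0),[(st[i].tolist(),c[i].round(0).tolist()) for i in range(1,k) if st[i][4]>60])
th=np.linspace(0,6.28,73)
Q=np.array([proj("side",s["position"]+R@np.array([.031,.033*np.cos(t),.033*np.sin(t)])) for t in th]);print("skirt lower edge side u",Q[:,0].min(),Q[:,0].max(),"vmax",Q[:,1].max())
```

```text
9.9667 [0.54042824 0.28327343 0.07072153] 0.013372515340486325 [-0.01855687 -0.26807904 -0.63131143]
[[-0.004 -0.7    0.714]
 [-0.002  0.714  0.7  ]
 [-1.     0.001 -0.004]]
([0.72, 0.06, 0.08], [0.0, -0.001, -0.0])
([0.72, 0.05, 0.08], [0.0, -0.001, -0.0])
([0.72, 0.06, 0.08], [0.0, -0.001, -0.0])
([0.71, 0.05, 0.07], [0.0, -0.001, -0.0])
end err mm [-0.  0. -0.] deg 0.07
side expect [210. 345.] [([518, 142, 64, 48, 2047], [550.0, 165.0]), ([195, 329, 28, 30, 452], [209.0, 346.0])]
top expect [176. 208.] [([463, 42, 77, 48, 2885], [501.0, 65.0]), ([166, 196, 24, 26, 368], [179.0, 210.0])]
skirt lower edge side u 196.13442996831384 224.96067198429355 vmax 359.6530982952914
```

The cap is centred on the tray at px (179,210), with its lower edge within 2 px of expected. Lowering.

move_arm --steps '[{"xyz": [0.8, 0, 0], "delta_rot": [0, 0, 0], "gripper": -1}, {"xyz": [0.8, 0, 0], "delta_rot": [0, 0, 0], "gripper": -1}, {"xyz": [0.7, 0, 0], "delta_rot": [0, 0, 0], "gripper": -1}, {"xyz": [0.4, 0, 0], "delta_rot": [0, 0, 0], "gripper": -1}, {"xyz": [0, 0, 0], "delta_rot": [0, 0, 0], "gripper": -1}]'

```text
t: 10.48
position: [0.5403, 0.2824, 0.0449]
tool_rot: [0.654, -0.267, 0.656, 0.267]
contact_force: [0.2, -0.2, -0.8]
opening: 0.014
```

move_arm --steps '[{"xyz": [0.2, 0, 0], "delta_rot": [0, 0, 0], "gripper": -1}, {"xyz": [0.2, 0, 0], "delta_rot": [0, 0, 0], "gripper": -1}, {"xyz": [0, 0, 0], "delta_rot": [0, 0, 0], "gripper": -1}]'

```text
t: 10.73
position: [0.5409, 0.2831, 0.0417]
tool_rot: [0.654, -0.267, 0.655, 0.267]
contact_force: [0.2, 0.5, -0.5]
opening: 0.0136
```

move_arm --steps '[{"xyz": [0.2, 0, 0], "delta_rot": [0, 0, 0], "gripper": -1}, {"xyz": [0.1, 0, 0], "delta_rot": [0, 0, 0], "gripper": -1}, {"xyz": [0, 0, 0], "delta_rot": [0, 0, 0], "gripper": -1}]'

```text
t: 10.98
position: [0.5408, 0.2831, 0.0387]
tool_rot: [0.654, -0.267, 0.655, 0.267]
contact_force: [0.2, -0.6, 0.3]
opening: 0.0137
```

move_arm --steps '[{"xyz": [0.1, 0, 0], "delta_rot": [0, 0, 0], "gripper": -1}, {"xyz": [0.1, 0, 0], "delta_rot": [0, 0, 0], "gripper": -1}, {"xyz": [0, 0, 0], "delta_rot": [0, 0, 0], "gripper": -1}]'

```text
t: 11.23
position: [0.5409, 0.2831, 0.0367]
tool_rot: [0.654, -0.267, 0.655, 0.267]
contact_force: [1.0, 0.1, -1.5]
opening: 0.0132
```

move_arm --steps '[{"xyz": [0.1, 0, 0], "delta_rot": [0, 0, 0], "gripper": -1}, {"xyz": [0.1, 0, 0], "delta_rot": [0, 0, 0], "gripper": -1}, {"xyz": [0, 0, 0], "delta_rot": [0, 0, 0], "gripper": -1}]'

```text
t: 11.48
position: [0.5408, 0.2833, 0.0365]
tool_rot: [0.655, -0.267, 0.655, 0.267]
contact_force: [-6.6, -1.5, 13.3]
opening: 0.0134
```

move_arm --steps '[{"xyz": [0.1, 0, 0], "delta_rot": [0, 0, 0], "gripper": -1}, {"xyz": [0, 0, 0], "delta_rot": [0, 0, 0], "gripper": -1}]'

```text
t: 11.65
position: [0.5408, 0.2833, 0.0364]
tool_rot: [0.655, -0.267, 0.655, 0.267]
contact_force: [-9.6, -1.9, 23.2]
opening: 0.0139
```

Contact at TCP 36.6 mm, so the cap is on the floor (35 mm expected). Relieving the push, then letting go.

move_arm --steps '[{"xyz": [-0.2, 0, 0], "delta_rot": [0, 0, 0], "gripper": -1}, {"xyz": [0, 0, 0], "delta_rot": [0, 0, 0], "gripper": -1}]' --grip_force 40

```text
t: 11.82
position: [0.5412, 0.2833, 0.0367]
tool_rot: [0.655, -0.267, 0.655, 0.267]
contact_force: [0.8, -1.0, -0.5]
opening: 0.0135
```

move_arm --steps '[{"xyz": [0, 0, 0], "delta_rot": [0, 0, 0], "gripper": -0.5}, {"xyz": [0, 0, 0], "delta_rot": [0, 0, 0], "gripper": -0.2}, {"xyz": [0, 0, 0], "delta_rot": [0, 0, 0], "gripper": 0}, {"xyz": [0, 0, 0], "delta_rot": [0, 0, 0], "gripper": 0}]'

```text
t: 12.15
position: [0.5408, 0.283, 0.0356]
tool_rot: [0.654, -0.267, 0.655, 0.267]
contact_force: [-0.2, -0.2, -0.3]
opening: 0.0426
```

move_arm --steps '[{"xyz": [-1, 0, 0], "delta_rot": [0, 0, 0], "gripper": 0}, {"xyz": [-2, 0, 0], "delta_rot": [0, 0, 0], "gripper": 0}, {"xyz": [-3, 0, 0], "delta_rot": [0, 0, 0], "gripper": 0}, {"xyz": [-4, 0, 0], "delta_rot": [0, 0, 0], "gripper": 0}, {"xyz": [-4, 0, 0], "delta_rot": [0, 0, 0], "gripper": 0}]'

```text
t: 12.57
position: [0.5403, 0.2828, 0.1776]
tool_rot: [0.654, -0.267, 0.656, 0.267]
contact_force: [0.9, 0.6, -0.9]
opening: 0.0423
```

move_arm --steps '[{"xyz": [-2, 0, -3], "delta_rot": [0, 0, 0], "gripper": 0}, {"xyz": [0, 0, -3], "delta_rot": [0, 0, 0], "gripper": 0}, {"xyz": [0, 0, -3], "delta_rot": [0, 0, 0], "gripper": 0}, {"xyz": [0, 0, -3], "delta_rot": [0, 0, 0], "gripper": 0}, {"xyz": [0, 0, 0], "delta_rot": [0, 0, 0], "gripper": 0}]'

```text
t: 12.98
position: [0.4513, 0.1963, 0.1972]
tool_rot: [0.654, -0.267, 0.656, 0.266]
contact_force: [0.5, 0.2, -0.3]
opening: 0.0425
```

Run:
```python
from tp import *
s,R=tool();print(s["t"],s["position"],s["contact_force"])
P=np.array([.541,.287,0.004])
th=np.linspace(0,6.28,73)
for n in("side","top"):
    im=np.ascontiguousarray(snapshot(n)[:,:,::-1]);cv2.imwrite(f"pics/end_{n}.png",im);hsv=cv2.cvtColor(im,cv2.COLOR_BGR2HSV)
    b=((hsv[...,0]>100)&(hsv[...,0]<125)&(hsv[...,1]>140)&(hsv[...,2]>50)).astype(np.uint8)
    k,l,st,c=cv2.connectedComponentsWithStats(b)
    print(n,[(st[i].tolist(),c[i].round(1).tolist()) for i in range(1,k) if st[i][4]>60])
    C=np.array([.541,.284,.004])
    Q=np.array([proj(n,C+[.033*np.cos(t),.033*np.sin(t),h]) for h in(0,.024) for t in th]+[proj(n,C+[x,y,.058]) for x in(-.02,.02) for y in(-.02,.02)])
    print(" expected upright box",Q.min(0).round(0),Q.max(0).round(0), "deck ctr",proj(n,C+[0,0,.029]).round(1))
a=cv2.imread("pics/top0.png").astype(int);b=cv2.imread("pics/end_top.png").astype(int)
d=(abs(a-b).max(2)>60).astype(np.uint8);k,l,st,c=cv2.connectedComponentsWithStats(d)
print("changed",[(st[i].tolist()) for i in range(1,k) if st[i][4]>25])
```

```text
12.9833 [0.4513333  0.19626298 0.19716595] [ 0.50065597  0.16817786 -0.284693  ]
side [([266, 130, 13, 22, 176], [271.9, 140.0]), ([571, 152, 11, 37, 208], [575.3, 166.0]), ([198, 338, 27, 29, 587], [210.6, 352.0])]
 expected upright box [196. 332.] [227. 369.] deck ctr [210.6 349.3]
top [([462, 42, 78, 48, 2933], [501.0, 65.5]), ([166, 197, 28, 20, 362], [180.6, 206.0])]
 expected upright box [165. 196.] [195. 224.] deck ctr [177.9 209.2]
changed [[0, 144, 214, 336, 38737], [383, 167, 35, 35, 880], [129, 172, 9, 11, 36], [138, 182, 71, 76, 2596], [367, 201, 19, 11, 85], [52, 275, 14, 26, 183], [259, 387, 37, 17, 290], [301, 392, 10, 7, 27], [270, 416, 35, 9, 101], [276, 420, 31, 28, 297], [320, 421, 7, 13, 48], [329, 422, 11, 14, 61], [330, 436, 13, 26, 140], [235, 453, 12, 27, 224], [320, 462, 28, 18, 247]]
```

Run:
```python
from tp import *
C=np.array([.541,.284,.004]);w=np.array([.714,.7,0]);v=np.array([-.7,.714,0])
Q=np.array([proj("side",C+i*.028*w+j*.008*v+[0,0,.058]) for i in(1,-1) for j in(1,-1)]);print("wing top px",Q.round(0).tolist())
im=np.ascontiguousarray(snapshot("side")[:,:,::-1]);hsv=cv2.cvtColor(im,cv2.COLOR_BGR2HSV)
b=((hsv[...,0]>98)&(hsv[...,0]<128)&(hsv[...,1]>100)&(hsv[...,2]>35)).astype(np.uint8);k,l,st,c=cv2.connectedComponentsWithStats(b)
i=l[352,211];print(st[i],c[i]);m=(l==i)
for r in range(st[i][1],st[i][1]+st[i][3],3): xs=np.nonzero(m[r])[0];print(r,xs.min(),xs.max())
```

```text
wing top px [[197.0, 348.0], [196.0, 342.0], [221.0, 341.0], [220.0, 336.0]]
[197 338  28  30 636] [210.58490566 352.14622642]
338 215 219
341 203 220
344 197 222
347 198 223
350 197 224
353 198 224
356 198 224
359 198 223
362 200 221
365 202 218
```

The outline matches an upright cap with its wing up, on the tray floor near the centre. Handing in.

```bash
python3 -c "
from station import *
print(observe()['t']);print(sign_off())"
```

```text
13.1333
the job is handed in; nothing more can be done
None
```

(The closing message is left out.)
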